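# Swap the standard at the back of the storage stand

### The arm

A 6-joint arm with a two-finger parallel gripper is mounted at the origin on a cart in front of the work surface, level with it; the furniture and walls round the work are solid. World frame = base frame: x ahead of the robot, y to its left, z up, the work surface at z = 0. Lengths are in m, angles in rad, forces in N, time in s.
With the tool pointing down it reaches from about 0.375 to 0.9 m from the base axis. Payload 3.1 kg.
Tool frame: the origin (TCP) lies on the centre line of the jaws, within the pads' length; the fingertips stand 22 mm ahead of it and the grasp point (between the pads) lies 3 mm ahead of it; z points along the fingers, y is the line along which they close (so a half turn about z gives the same grasp; the last joint's range is limited). The gripper opens to 85 mm and grips with 20 to 120 N. Pads are 22 mm wide; open, the fingers measure 114 mm over their backs; the gripper's body (76 mm by 85 mm) begins 54 mm behind the grasp point. The pads swing forward as they close: fully open they stand 13 mm farther back than shut.
Start: joints at [-0.178, 0.527, 1.433, -0, 1.181, -0.178], TCP at [0.625, 0, 0.253] pointing down, gripper open.
Joint ranges: [-3.08, 3.08], [-0.75, 2.2], [0.22, 2.44], [-1.43, 4.57], [0, 2.65], [-2.85, 2.85]. Speed limits (rad/s): [2.79, 2.79, 3.14, 3.14, 3.14, 3.14].

### API

Orientations are given as a unit quaternion [x, y, z, w].
In Python, from station import sense, eyes, job gives the robot as it stands.
- The arm moves only by the tool run_rows, called after ">>>" as a command line: name --argument value ..., lists and objects as JSON in quotes. Schema: {"type":"object","properties":{"increments":{"type":"string"},"grip_n":{"type":"number"},"only":{"type":"string"},"quiet":{"type":"boolean"},"lines":{"type":"string"}},"required":["increments"],"additionalProperties":false}. increments is a string of 1 to 20 rows, parted by semicolons, with the numbers parted by spaces; each row has 5 numbers: dx, dy, dz in shares of 0.75 m (1.0 is 0.75 m), then a turn about the tool's z in fractions of the full range, 1 being pi rad, then the opening from 0.0 (shut) to 1.0 (fully open); each row is the pose to reach, as a shift and turn from the pose commanded when the call began, along the tool's axes at that moment; what a row does not reach only later rows make up. A row lasts 1/10 s, in which the tool goes at most 0.05 m and 0.15 rad, less where a joint would pass 70% of its speed; a pose out of reach is approached as far as the arm can. The fingers move at their own pace and stop on an object; grip_n is the grip in N (left out, the last holds). Time passes only in rows, so rows that do not move let the fingers close. The tool returns the time, the measured TCP pose, the force, the opening and the grip force at its end. only (a regular expression) keeps the lines of the reply that match it, lines (a string "A,B") keeps lines A to B, and quiet returns only ok. Input that does not fit is refused with a message, and nothing moves.
- sense(): the state, without advancing time (a new reading comes with each control period).
- eyes.snapshot(name): name is "scene" or "side" or "wrist"; returns a dict with "pixels" (384x512x3 uint8, red, green, blue), "range_z" (384x512 float32, m along the optical axis (not along the pixel's ray), 0 where there is no reading), "fov_y" (degrees; the focal length in pixels is half the picture's height over the tangent of half this angle, whatever the lens; pixels are square), "cx", "cy" (the principal point, pixels), "R" (3x3) and "t" (3): a world point X has camera coordinates R X + t; the wrist camera has in their place "hand_eye" (4x4, takes a point from camera to tool coordinates, whose origin is the TCP and whose axes are the flange's). Camera axes: x right, y down, z forward; pixel columns grow to the right and rows downward; lengths in m; the calibration is good to about 2 mm. A picture is of the moment at which its call begins: read the wrist's pose just before it.
- job.sign_off(): hands the job in; it is judged then, once.
The state is a dict: "t": time; "q": joint angles; "qd": joint speeds; "tau": joint torques, N m; "tcp_pos": TCP position; "tool_rot": TCP orientation; "force": force on the tool from outside, world axes, zero at the start; "ft_torque": the same for the moment, N m; "finger_gap": opening from 0.0 (shut) to 1.0 (fully open); "gripper_force": force on a finger pad.
Only numpy, scipy, OpenCV 4.12 (cv2) and the standard library are available. Lean on these libraries where they do the work, as an engineer would, in place of code of your own. Each camera call takes 0.05 s, during which the arm holds its last target. There are 200 camera calls.

### The job

The ring gauge stands at the back of the wooden storage stand, behind two brass weights, and is needed on the round setting plate; the thick test block on the bench belongs in its place. Set both weights aside on the green mat, then put the ring gauge in the middle of the white circle on the plate, then stand the test block in the middle of the back seat where the ring was, and finally put each weight back exactly where it stood. Keep everything upright, and leave the blue-marked sample bar and the dropper bottle alone.

Things in the scene. Friction and masses are not known exactly. Their poses are not given: they have to be found in the camera images.
- stand: Fixed wooden stand, 232 x 98 mm, lane open at the front (-x, towards the robot). Floor 6 mm thick; lane 74 mm wide; dark rails and back stop reach 20 mm above the bench; stop's inner face 52 mm behind the back seat's centre. Three black 62 mm seat discs: back at the origin, middle 64 mm, front 130 mm along -x. Origin: on the bench under the back seat; x along the lane to the back.
- ring: Plain steel ring gauge, 52 mm outside diameter, 16 mm high, hole upright, 0.21 kg; starts on the back seat. It fits a grasp across its outside along the lane, once the weight before it is gone. Origin: centre of its underside, z up.
- test_block: Thick plain steel disc (hardness test block), 49 mm diameter, 24 mm high, 0.36 kg, upright on the bench beside the stand; it belongs on the back seat. Origin: centre of its underside, z up.
- weight_big: Larger brass weight: body 56 mm diameter and 25 mm high, on it a knob 22 mm wide that reaches 40 mm above the underside; about 0.41 kg. Starts on the middle or the front seat. Grasp by the knob. Origin: centre of its underside, z up.
- weight_small: Smaller brass weight: body 44 mm diameter and 22 mm high, on it a knob 16 mm wide that reaches 36 mm above the underside; about 0.20 kg. Starts on the other of the middle and front seats. Grasp by the knob. Origin: centre of its underside, z up.
- mat: Fixed green mat, 150 (its x) x 100 (its y) x 3 mm, lying on the bench: the side area for both weights. Origin: centre of its underside.
- plate: Fixed dark round setting plate, 110 mm diameter, 12 mm high, with a white circle of 68 mm diameter about its centre on top. Origin: centre of its underside.
- bar: Bystander: short square steel sample bar with a blue mark at one end, 20 x 62 x 20 mm, lying on the bench; not to be moved. Origin: centre of its underside.
- bottle: Bystander: small brown dropper bottle, 34 mm diameter, 102 mm high, on the bench; not to be moved. Origin: centre of its underside.
Not all that is in view belongs to the job. Leave any orange or turquoise look-alike of the weight_big alone. There is more than one size of the mat; the one meant has the size given above.

How it is judged:
By the outcome, as a careful person would: the job done as asked, in the order asked, and still so for the second after the job is handed in, with the robot touching nothing.
It also fails if it takes over 138 s, if anything falls off the work surface, if the arm or the gripper's body presses on something with over 40 N, if the wrist force passes 120 N, or if a joint passes its speed limit or range.

## Working session

There is one attempt and no reset: what is moved stays moved. The work goes in short steps, Python scripts to look and compute and a tool call to move; the robot and the scene stay as the last step left them, time stands still between calls to the robot, and variables do not carry over. Pictures are saved under pics/ and viewed, at most 14 in all, crops included, and the job is handed in when it is done.

```bash
ls; mkdir -p pics
```

Run:
```python
from station import sense, eyes
import cv2, pickle
s=sense(); print(s)
for n in ("scene","side","wrist"):
    d=eyes.snapshot(n); pickle.dump((s,d),open(f"pics/{n}0.pkl","wb"))
    cv2.imwrite(f"pics/{n}0.png",cv2.resize(d["pixels"][:,:,::-1],(800,600),interpolation=cv2.INTER_CUBIC))
    print(n,{k:v for k,v in d.items() if k not in("pixels","range_z")})
```

```text
pics
{'t': 0.0, 'q': array([-1.78499663e-01,  5.28501119e-01,  1.43391576e+00,  1.42484628e-06,
        1.18141730e+00, -1.78507855e-01]), 'qd': array([-0.00040168,  0.0001552 ,  0.00114669,  0.00051115, -0.00106686,
       -0.00039879]), 'tau': array([ 2.50220628e-04, -4.42344439e+01, -1.78024775e+01, -2.06930472e-04,
        8.36740597e-03,  2.24214921e-05]), 'tcp_pos': array([6.24318551e-01, 1.52989409e-04, 2.52307829e-01]), 'tool_rot': array([ 7.07103632e-01,  7.07109042e-01, -6.38649935e-04, -9.20994123e-04]), 'force': array([-0.3949779 , -0.17240837, -0.17008729]), 'ft_torque': array([0.01936587, 0.01656049, 0.03545523]), 'gripper_force': 0.0, 'finger_gap': 1.002959814492791}
scene {'fov_y': 52.151741120860216, 'cx': 264.12080283085436, 'cy': 186.84661693799444, 'R': array([[ 0.591514  , -0.80629426, -0.00087271],
       [-0.41157907, -0.30101175, -0.86022939],
       [ 0.69333532,  0.50919691, -0.5099065 ]]), 't': array([-0.14069343,  0.32862179,  0.65033125])}
side {'fov_y': 42.12883049317699, 'cx': 252.19830538012232, 'cy': 194.33072951276478, 'R': array([[ 0.82938754, -0.55853248,  0.01256092],
       [-0.31637829, -0.48809628, -0.81342904],
       [ 0.46045748,  0.67067391, -0.58152852]]), 't': array([-0.30959119,  0.33381165,  0.98957302])}
wrist {'fov_y': 58.57355315085143, 'cx': 252.93182133562223, 'cy': 194.751563601329, 'hand_eye': array([[-7.09541445e-04, -9.50486435e-01, -3.10765238e-01,
         8.01092443e-02],
       [ 9.99999731e-01, -6.17222983e-04, -3.95408388e-04,
        -6.23066721e-04],
       [ 1.84018862e-04, -3.10765435e-01,  9.50486618e-01,
        -1.21656665e-01],
       [ 0.00000000e+00,  0.00000000e+00,  0.00000000e+00,
         1.00000000e+00]])}
```

View pics/scene0.png

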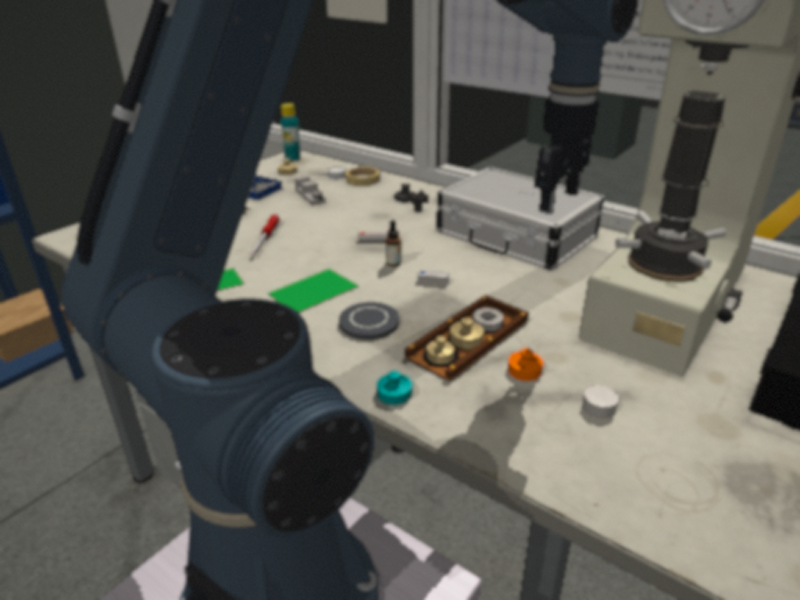

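View pics/side0.png

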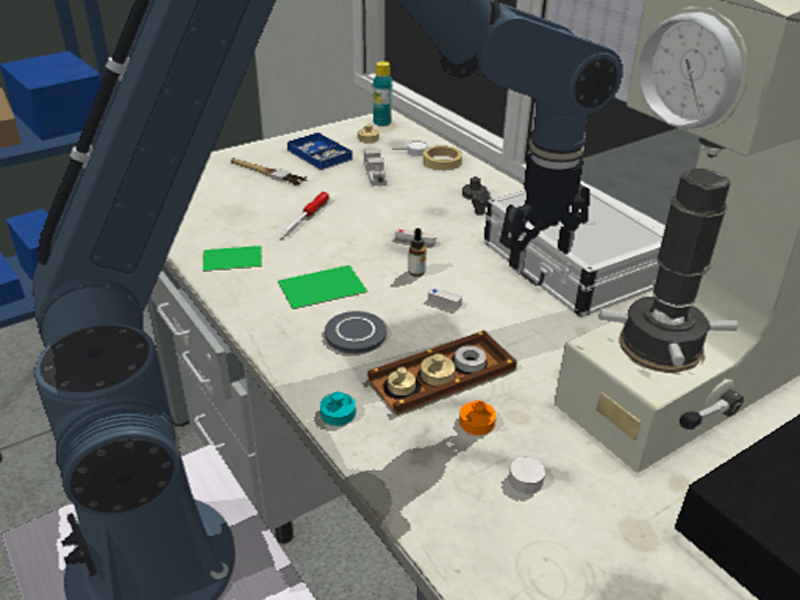

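View pics/wrist0.png

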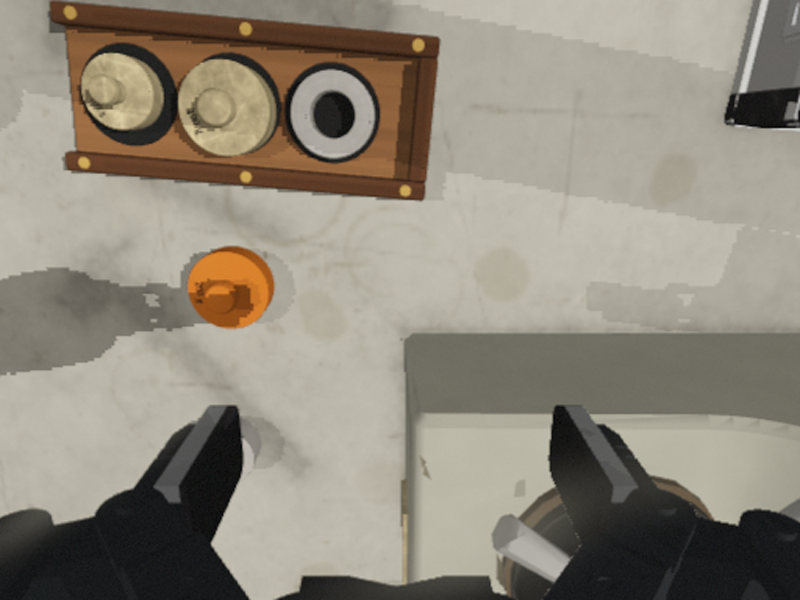

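Side view (800x600 px): the stand holds the small weight in front (401,381), the big weight in the middle (437,369) and the ring at the back (470,357). The plate is at (356,331), the bar at (445,298), the bottle at (417,257) and the test block at (527,473). There are two green mats, at (322,286) and a smaller one at (232,258). The orange (478,417) and turquoise (338,408) weights are the look-alikes.

Create h.py:
```python
import numpy as np, cv2, pickle
from scipy.spatial.transform import Rotation as Rn
from scipy.optimize import least_squares
def cloud(s,d):
    z=d["range_z"].astype(float); h,w=z.shape; f=h/2/np.tan(np.radians(d["fov_y"]/2))
    v,u=np.mgrid[:h,:w]; P=np.stack([(u-d["cx"])/f*z,(v-d["cy"])/f*z,z],-1)
    if "R" in d: W=(P-d["t"])@d["R"]
    else:
        H=d["hand_eye"]; W=(P@H[:3,:3].T+H[:3,3])@Rn.from_quat(s["tool_rot"]).as_matrix().T+s["tcp_pos"]
    W[z==0]=np.nan
    return W
def snap(n):
    from station import sense,eyes
    s=sense(); d=eyes.snapshot(n); return s,d
def disc(W,c,r,z0,z1):  # points near c within height band -> min enclosing circle
    m=(np.hypot(W[...,0]-c[0],W[...,1]-c[1])<r)&(W[...,2]>z0)&(W[...,2]<z1)
    p=W[m]
    if len(p)<5: return None
    (a,b),R=cv2.minEnclosingCircle(p[:,:2].astype(np.float32)*1000)
    return np.round([a,b,R*2,np.median(p[:,2])*1000,len(p)],1)
```

Run:
```python
from h import *
D={n:pickle.load(open(f"pics/{n}0.pkl","rb")) for n in("scene","side","wrist")}
C={n:cloud(*D[n]) for n in D}
px={"small":(401,376),"big":(437,362),"ring":(458,357),"plate":(356,331),"bar":(447,299),"bottle":(417,262),"block":(527,465),"mat":(322,286),"mat2":(232,258),"orange":(478,417),"turq":(338,408),"box":(580,280),"table":(300,330),"comp":(640,400)}
for k,(u,v) in px.items(): print(k,np.round(C["side"][int(v*.64),int(u*.64)]*1000,1))
for n in("side","scene"):
    im=D[n][1]["pixels"].astype(int); W=C[n]
    g=((im[...,1]>im[...,0]+60)&(im[...,1]>im[...,2]+50)).astype(np.uint8)
    k,l,st,_=cv2.connectedComponentsWithStats(g)
    for i in range(1,k):
        if st[i,4]<150: continue
        p=W[(l==i)&~np.isnan(W[...,0])]; p=p[abs(p[:,2])<.012]
        if len(p)>50: print(n,"green",st[i],cv2.minAreaRect((p[:,:2]*1000).astype(np.float32)),np.median(p[:,2]))
```

```text
small [449.6  97.3  37.5]
big [515.4  90.4  41.4]
ring [565.3  95.4  25.4]
plate [467.2 264.1  13.7]
bar [655.2 244.   20.9]
bottle [664.9 358.9  38.4]
block [ 500.1 -148.1   24.6]
mat [494.9 430.4   1.7]
mat2 [390.7 618.3   1.9]
orange [503.  -31.7  24.2]
turq [335.7 100.5  22.4]
box [841.2  99.5  76.4]
table [394.8 333.6  -0.7]
comp [ 638.5 -207.5  123.4]
side green [130 157  38  16 483] ((392.2097473144531, 618.44287109375), (91.8045654296875, 114.96123504638672), 67.37895965576172) 0.003261311667863684
side green [178 170  57  27 925] ((495.21331787109375, 432.092529296875), (110.50331115722656, 150.56069946289062), 79.89762115478516) 0.004192522154253938
scene green [173 173  55  26 738] ((489.59271240234375, 428.26220703125), (98.58203125, 147.48269653320312), 78.25323486328125) 0.004744213091795216
```

Run:
```python
from h import *
D={n:pickle.load(open(f"pics/{n}0.pkl","rb")) for n in("scene","side","wrist")}
C={n:cloud(*D[n]) for n in D}
B={"big":((.515,.09),.04,.018,.032),"small":((.45,.097),.03,.021,.034),"bigK":((.515,.09),.03,.038,.056),"smallK":((.45,.097),.03,.036,.05),"ring":((.58,.083),.035,.0175,.028),"block":((.505,-.145),.04,.019,.03),"plate":((.467,.264),.08,.008,.016),"bottle":((.67,.36),.04,.02,.06),"orange":((.505,-.03),.04,.018,.032)}
for k,a in B.items():
    print(k,{n:disc(C[n],*a) for n in C})
for n in C:
    W=C[n]; m=(W[...,2]>.016)&(W[...,2]<.024)&(W[...,0]<.75)&(W[...,0]>.35)&(abs(W[...,1]-.09)<.12)
    p=W[m]; p=p[(abs(p[:,1]-.09)<.08)]
    im=D[n][1]["pixels"][m][(abs(W[m][:,1]-.09)<.08)].astype(int)
    q=p[im[:,0]>im[:,2]+15]
    q=q[(im[im[:,0]>im[:,2]+15].sum(1)<260)]
    print(n,"rails",len(q),cv2.minAreaRect((q[:,:2]*1000).astype(np.float32)) if len(q) else 0)
W=C["wrist"]; 
m=W[...,2]>.06
print("comp wrist",np.nanmin(W[m][:,0]),np.nanmax(W[m][:,1]))
W=C["side"]; m=(W[...,2]>.06)&(W[...,1]<0)&(W[...,0]<.75)&(W[...,0]>.45)&(W[...,2]<.2)
p=W[m];print(p.min(0),p.max(0))
s=D["side"][1]["pixels"]; a=cv2.resize(s[210:270,200:360],(800,300),interpolation=cv2.INTER_CUBIC)
b=cv2.resize(s[145:205,120:280],(800,300),interpolation=cv2.INTER_CUBIC)
cv2.imwrite("pics/crop1.png",np.vstack([a,b])[:,:,::-1])
```

```text
big {'scene': array([512. ,  87. ,  75. ,  27.3, 239. ]), 'side': array([514.1,  89.9,  79.1,  27. , 269. ]), 'wrist': array([ 514.4,   85.3,   72.5,   27.5, 2792. ])}
small {'scene': array([453.8, 100.8,  45.2,  24.5, 128. ]), 'side': array([454.8, 100.7,  46.2,  23.9, 133. ]), 'wrist': array([ 452.7,  102.8,   44.7,   23.7, 1464. ])}
bigK {'scene': array([519. ,  92.7,  22.2,  46. ,  43. ]), 'side': array([519.2,  91.6,  22. ,  45.8,  47. ]), 'wrist': array([517.9,  93. ,  22.1,  46. , 479. ])}
smallK {'scene': array([453.9, 102.3,  16.5,  41.5,  30. ]), 'side': array([454.9, 101.1,  15.9,  40.8,  33. ]), 'wrist': array([452.8, 102.9,  17. ,  41.9, 313. ])}
ring {'scene': array([580.6,  82.6,  67.7,  22.9, 165. ]), 'side': array([580. ,  83.3,  69. ,  22.5, 192. ]), 'wrist': array([ 580.2,   82.1,   68. ,   22.7, 1873. ])}
block {'scene': array([ 493.1, -155.5,   51.9,   25.1,  266. ]), 'side': array([ 494.8, -155.6,   53. ,   24.9,  321. ]), 'wrist': array([ 504.8, -156.5,   39.7,   24.4,  179. ])}
plate {'scene': array([467.2, 265.8, 112.8,  13.7, 687. ]), 'side': array([471.8, 267.1, 119. ,  13. , 759. ]), 'wrist': None}
bottle {'scene': array([672.3, 366.9,  37.5,  40.8, 120. ]), 'side': array([670.9, 366.1,  37. ,  40.6, 134. ]), 'wrist': None}
orange {'scene': array([507.6, -25.3,  57.8,  22.1, 218. ]), 'side': array([508.9, -26.4,  59.7,  22.1, 255. ]), 'wrist': array([ 507.1,  -24.7,   56.4,   21.5, 1696. ])}
scene rails 606 ((528.543701171875, 94.34564208984375), (99.25658416748047, 226.71273803710938), 84.85710144042969)
side rails 764 ((532.4208984375, 94.52940368652344), (104.9252700805664, 231.43463134765625), 85.52439880371094)
wrist rails 6948 ((530.2108764648438, 94.67555236816406), (97.94715881347656, 231.0646514892578), 85.11001586914062)
comp wrist 0.5509496935826729 0.1128144158840642
[ 0.58251328 -0.5004153   0.06000949] [ 0.74997991 -0.05953712  0.19992664]
```

View pics/crop1.png

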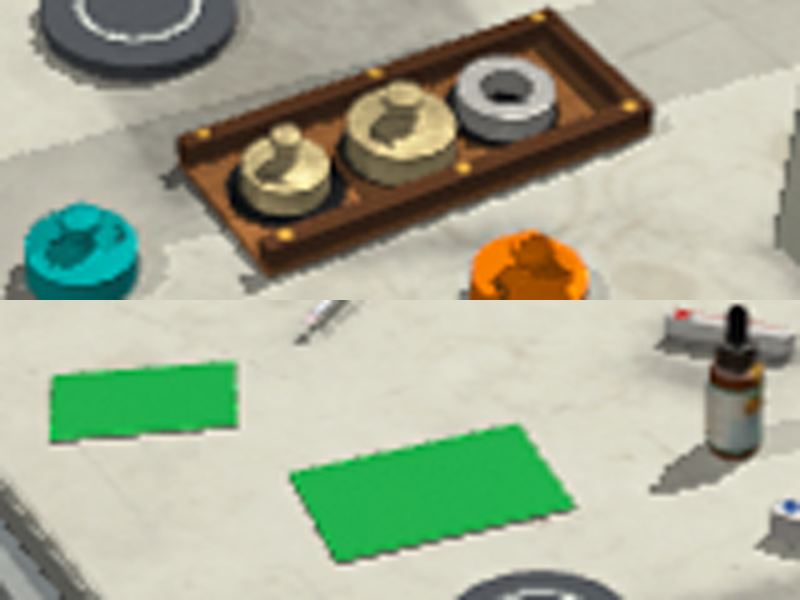

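The crop confirms the targets: brass weights at (285,170) and (400,130), orange and turquoise ones excluded. The larger mat at (432,495) measures about 150 x 100 mm, so it is the one meant; the other measures about 115 x 92 mm. Next I move above the small weight.

The rows are not in the units I measure in: shifts go in shares of 0.75 m and turns go in shares of pi rad. I convert before sending: -0.172 m / 0.75 = -0.2293, 0.103 m / 0.75 = 0.1373.

>>> run_rows --increments "0.1373 -0.2293 0.0667 0 0.5;0.1373 -0.2293 0.0667 0 0.5;0.1373 -0.2293 0.0667 0 0.5;0.1373 -0.2293 0.0667 0 0.5;0.1373 -0.2293 0.0667 0 0.5;0.1373 -0.2293 0.1333 0 0.5;0.1373 -0.2293 0.1333 0 0.5;0.1373 -0.2293 0.1333 0 0.5;0.1373 -0.2293 0.1333 0 0.5;0.1373 -0.2293 0.1333 0 0.5" --grip_n 40

```text
t: 1.15
tcp_pos: [0.4546, 0.1028, 0.1554]
tool_rot: [0.707, 0.707, 0.002, 0.002]
force: [0.6, -0.0, 0.2]
finger_gap: 0.5
gripper_force: 0.0
```

Add to h.py:
```python
def look(tag,items,view=False):
    s,d=snap("wrist"); W=cloud(s,d); pickle.dump((s,d),open(f"pics/{tag}.pkl","wb"))
    print("tcp",np.round(s["tcp_pos"]*1000,1),np.round(s["tool_rot"],4),"t",s["t"])
    for k,a in items.items(): print(k,disc(W,*a))
    if view: cv2.imwrite(f"pics/{tag}.png",d["pixels"][:,:,::-1])
```

Run:
```python
from h import *
look("w1",{"smallK":((.453,.102),.02,.035,.05),"small":((.453,.102),.026,.0215,.034),"bigK":((.518,.093),.02,.039,.056),"big":((.518,.093),.033,.025,.034)},True)
```

```text
tcp [454.6 102.8 155.4] [0.7073 0.7069 0.0016 0.0017] t 1.15
smallK [452.2 103.3  16.9  41.8 415. ]
small [ 452.   102.9   44.2   23.6 1936. ]
bigK [517.3  93.3  21.8  45.9 670. ]
big [ 517.6   93.    56.3   27.7 3136. ]
```

View pics/w1.png

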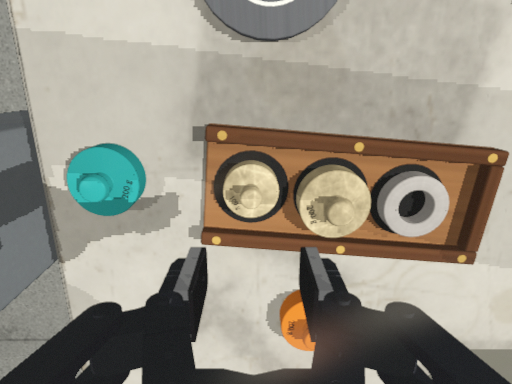

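The small weight's knob (251,190) sits centred between the fingers. I descend and grip.

To row units: 0.1 m / 0.75 = 0.1333, 0.098 m / 0.75 = 0.1307.

>>> run_rows --increments "0 -0.0007 0.0667 0 0.5;0 -0.0007 0.1067 0 0.5;0 -0.0007 0.1307 0 0.5;0 -0.0007 0.1333 0 0.5;0 -0.0007 0.1333 0 0.5;0 -0.0007 0.1333 0 0.5;0 -0.0007 0.1333 0 0.35" --grip_n 40

```text
t: 1.9
tcp_pos: [0.4534, 0.103, 0.0546]
tool_rot: [0.707, 0.707, 0.001, 0.001]
force: [-0.4, -0.7, 0.1]
finger_gap: 0.36
gripper_force: 0.0
```

>>> run_rows --increments "0 0 0 0 0;0 0 0 0 0;0 0 0 0 0;0 0 0 0 0;0 0 0 0 0;0 0 0 0 0" --grip_n 40

```text
t: 2.5
tcp_pos: [0.4534, 0.1031, 0.0544]
tool_rot: [0.707, 0.707, 0.001, 0.001]
force: [0.0, 0.1, 6.5]
finger_gap: 0.156
gripper_force: 38.9
```

To row units: -0.09 m / 0.75 = -0.12, -0.06 m / 0.75 = -0.08.

>>> run_rows --increments "0 0 -0.0133 0 0;0 0 -0.04 0 0;0 0 -0.08 0 0;0 0 -0.12 0 0;0 0 -0.12 0 0;0 0 -0.12 0 0" --grip_n 40

```text
t: 3.1
tcp_pos: [0.4524, 0.1031, 0.144]
tool_rot: [0.707, 0.707, 0.0, 0.001]
force: [-0.0, -0.3, -1.8]
finger_gap: 0.153
gripper_force: 39.4
```

Run:
```python
from h import *
look("w2",{"smallK":((.453,.102),.03,.12,.134),"small":((.453,.102),.03,.108,.118),"bigK":((.518,.093),.02,.039,.056),"big":((.518,.093),.033,.025,.034)},True)
```

```text
tcp [452.4 103.1 144. ] [7.071e-01 7.072e-01 5.000e-04 5.000e-04] t 3.1
smallK [ 451.4  110.    39.2  131.3 1400. ]
small [ 451.3  102.7   44.6  113.  2894. ]
bigK [517.4  93.2  21.8  45.9 733. ]
big [ 517.7   92.9   56.5   27.7 3394. ]
```

View pics/w2.png

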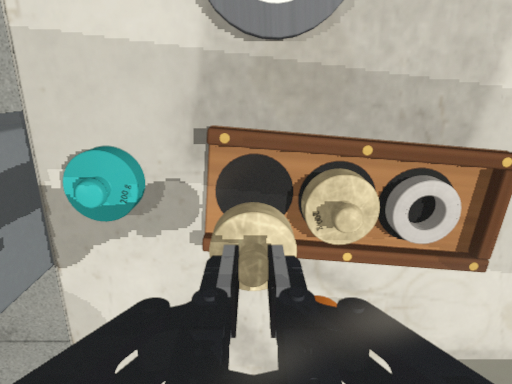

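The small weight (254,245) is held upright and clear of the stand. Next I carry it to the mat.

>>> run_rows --increments "0.0267 0.002 0 0 0;0.08 0.002 0 0 0;0.1333 0.002 0 0 0;0.1867 0.002 0 0 0;0.24 0.002 0 0 0;0.2933 0.002 0 0 0;0.3467 0.002 0 0 0;0.4 0.002 0 0 0;0.4333 0.002 0 0 0;0.4453 0.002 0 0 0;0.4453 0.002 0 0 0;0.4453 0.002 0.0533 0 0;0.4453 0.002 0.0933 0 0;0.4453 0.002 0.1133 0 0;0.4453 0.002 0.1187 0 0;0.4453 0.002 0.1213 0 0;0.4453 0.002 0.1213 0 0"

```text
t: 4.85
tcp_pos: [0.4549, 0.4371, 0.0533]
tool_rot: [0.707, 0.707, 0.001, 0.0]
force: [-0.0, -0.0, -1.7]
finger_gap: 0.156
gripper_force: 39.4
```

To row units: 0.002 m / 0.75 = 0.0027, 0.001 m / 0.75 = 0.0013.

>>> run_rows --increments "0 0 0.0013 0 0;0 0 0.0027 0 0;0 0 0.0027 0 0"

```text
t: 5.15
tcp_pos: [0.4546, 0.4376, 0.0515]
tool_rot: [0.707, 0.707, 0.001, 0.0]
force: [-0.6, -1.0, 1.8]
finger_gap: 0.156
gripper_force: 39.7
```

>>> run_rows --increments "0 0 0.0007 0 0;0 0 0.0007 0 0"

```text
t: 5.35
tcp_pos: [0.4547, 0.4377, 0.0515]
tool_rot: [0.707, 0.707, 0.001, 0.0]
force: [-0.7, -0.6, 6.5]
finger_gap: 0.158
gripper_force: 40.1
```

To row units: -0.3436 m / 0.75 = -0.4581, 0.0643 m / 0.75 = 0.0857.

>>> run_rows --increments "0 0 0 0 0.4;0 0 0 0 0.4;0 0 -0.04 0 0.5;0 0 -0.0933 0 0.5;0 0 -0.1333 0 0.5;-0.04 0.0133 -0.1333 0 0.5;-0.1067 0.0853 -0.1333 0 0.5;-0.1733 0.0853 -0.1333 0 0.5;-0.24 0.0853 -0.1333 0 0.5;-0.3067 0.0853 -0.1333 0 0.5;-0.3733 0.0853 -0.1333 0 0.5;-0.44 0.0853 -0.1333 0 0.5;-0.4581 0.0857 -0.1333 0 0.5;-0.4581 0.0857 -0.1333 0 0.5;-0.4581 0.0857 -0.1333 0 0.5"

```text
t: 6.85
tcp_pos: [0.5183, 0.0929, 0.1497]
tool_rot: [0.708, 0.706, 0.0, -0.0]
force: [-0.9, -0.5, 0.2]
finger_gap: 0.506
gripper_force: 0.0
```

Run:
```python
from h import *
look("w3",{"bigK":((.518,.093),.02,.039,.056),"big":((.518,.093),.033,.025,.034),"ring":((.581,.088),.04,.0205,.028)},True)
```

```text
tcp [518.3  92.9 149.7] [ 7.079e-01  7.063e-01  0.000e+00 -3.000e-04] t 6.85
bigK [517.7  93.1  21.8  45.9 716. ]
big [ 517.9   92.8   56.5   27.7 3378. ]
ring [ 580.9   87.9   79.9   22.8 2696. ]
```

To row units: 0.092 m / 0.75 = 0.1227, 0.09 m / 0.75 = 0.12.

>>> run_rows --increments "0 0 0.0533 0 0.5;0 0 0.1 0 0.5;0 0 0.12 0 0.5;0 0 0.1227 0 0.5;0 0 0.1227 0 0.5;0 0 0.1227 0 0.4;0 0 0.1227 0 0.4" --grip_n 50

```text
t: 7.6
tcp_pos: [0.5191, 0.0938, 0.059]
tool_rot: [0.707, 0.707, 0.001, 0.001]
force: [-0.1, -0.3, -0.1]
finger_gap: 0.402
gripper_force: 0.0
```

>>> run_rows --increments "0 0 0 0 0;0 0 0 0 0;0 0 0 0 0;0 0 0 0 0;0 0 0 0 0;0 0 0 0 0" --grip_n 50

```text
t: 8.2
tcp_pos: [0.5188, 0.0935, 0.059]
tool_rot: [0.707, 0.707, 0.001, 0.001]
force: [-1.3, 1.1, 4.5]
finger_gap: 0.199
gripper_force: 48.7
```

>>> run_rows --increments "0 0 -0.0133 0 0;0 0 -0.04 0 0;0 0 -0.08 0 0;0 0 -0.12 0 0;0 0 -0.12 0 0;0 0 -0.12 0 0" --grip_n 50

```text
t: 8.8
tcp_pos: [0.518, 0.0934, 0.148]
tool_rot: [0.707, 0.707, 0.0, 0.0]
force: [0.6, -0.2, -4.9]
finger_gap: 0.196
gripper_force: 49.5
```

To row units: 0.33 m / 0.75 = 0.44, 0.092 m / 0.75 = 0.1227.

>>> run_rows --increments "0.0267 0 0 0 0;0.08 0 0 0 0;0.1333 0 0 0 0;0.1867 0 0 0 0;0.24 0 0 0 0;0.2933 0.0067 0 0 0;0.3467 0.0147 0 0 0;0.4 0.0147 0 0 0;0.4293 0.0147 0 0 0;0.44 0.0147 0 0 0;0.44 0.0147 0 0 0;0.44 0.0147 0.0533 0 0;0.44 0.0147 0.0933 0 0;0.44 0.0147 0.1133 0 0;0.44 0.0147 0.12 0 0;0.44 0.0147 0.1227 0 0;0.44 0.0147 0.1227 0 0"

```text
t: 10.5
tcp_pos: [0.5301, 0.423, 0.0567]
tool_rot: [0.707, 0.707, 0.001, 0.0]
force: [0.2, -0.1, -4.2]
finger_gap: 0.197
gripper_force: 49.5
```

>>> run_rows --increments "0 0 0.0013 0 0;0 0 0.0013 0 0;0 0 0.002 0 0;0 0 0.002 0 0"

```text
t: 10.9
tcp_pos: [0.5308, 0.4238, 0.0561]
tool_rot: [0.707, 0.707, 0.002, 0.001]
force: [0.7, -2.4, 5.9]
finger_gap: 0.199
gripper_force: 50.5
```

To row units: -0.153 m / 0.75 = -0.204, -0.126 m / 0.75 = -0.168.

>>> run_rows --increments "0 0 0 0 0.45;0 0 0 0 0.45;0 0 -0.04 0 0.5;0 0 -0.1067 0 0.7;0 0 -0.168 0 0.7;-0.0667 -0.0267 -0.168 0 0.7;-0.1333 -0.0533 -0.168 0 0.7;-0.204 -0.0787 -0.168 0 0.7;-0.204 -0.0787 -0.168 0 0.7;-0.204 -0.0787 -0.168 0 0.7;-0.204 -0.0787 -0.168 0 0.7"

```text
t: 12.0
tcp_pos: [0.4716, 0.2714, 0.1806]
tool_rot: [0.707, 0.707, 0.001, 0.0]
force: [0.2, 0.5, -0.3]
finger_gap: 0.704
gripper_force: 0.0
```

Run:
```python
from h import *
look("w4",{"plate":((.469,.266),.075,.008,.016)},True)
s,d=pickle.load(open("pics/w4.pkl","rb")); W=cloud(s,d); im=d["pixels"].astype(int)
m=(np.hypot(W[...,0]-.469,W[...,1]-.266)<.045)&(W[...,2]>.008)&(W[...,2]<.02)&(im.sum(2)>450)
p=W[m][:,:2]*1000; print("circle",len(p),cv2.fitEllipse(p.astype(np.float32)))
g=(im[...,1]>im[...,0]+60)&(W[...,2]>-.01)&(W[...,2]<.015)&(im[...,1]>im[...,2]+50)
p=W[g]; print(p.min(0),p.max(0))
```

```text
tcp [471.6 271.4 180.6] [7.073e-01 7.069e-01 1.200e-03 2.000e-04] t 12.0
plate [  466.5   267.6   110.     13.1 11637. ]
circle 789 ((466.6297912597656, 267.0619201660156), (65.48064422607422, 65.58181762695312), 79.28439331054688)
[0.40897064 0.36767599 0.00077981] [0.56370236 0.41308058 0.00666382]
```

View pics/w4.png

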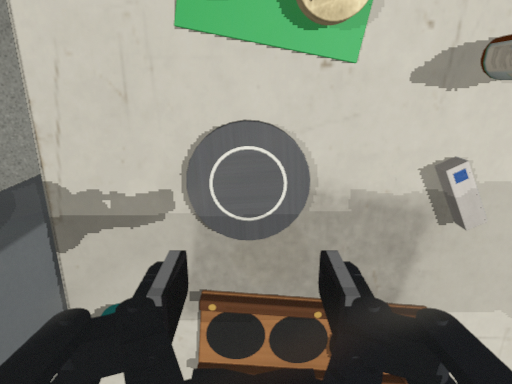

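Wrist view: the white circle is centred at (248,183) on the plate, and the two seats in front are now empty at (236,335) and (298,340). The big weight is on the mat at (333,5), and the bar (462,190) and bottle are untouched.

Run:
```python
from h import *
for t in ("w3","w4","w2"):
    s,d=pickle.load(open(f"pics/{t}.pkl","rb")); W=cloud(s,d)
    T=(W-s["tcp_pos"])@Rn.from_quat(s["tool_rot"]).as_matrix()
    m=(abs(T[...,0])<.03)&(abs(T[...,1])<.06)&(T[...,2]<.045)&(T[...,2]>-.05)
    dark=d["pixels"].sum(2)<300
    p=T[m&dark]; print(t,s["finger_gap"],np.percentile(p[:,2],[99,99.8,100]),p[p[:,2]>.005].min(0) if (p[:,2]>.005).any() else 0,p.max(0))
s,d=pickle.load(open("pics/w3.pkl","rb")); W=cloud(s,d); im=d["pixels"].astype(int)
m=(np.hypot(W[...,0]-.581,W[...,1]-.088)<.034)&(W[...,2]>.02)&(W[...,2]<.026)&(im[...,0]-im[...,2]<25)
p=W[m][:,:2]*1000; h=cv2.convexHull(p.astype(np.float32)); print("ring",cv2.minEnclosingCircle(p.astype(np.float32)),cv2.fitEllipse(h))
```

```text
w3 0.5056215844632379 [0.01182715 0.01590371 0.02046715] [-0.01081014 -0.03556847  0.00503732] [0.01848458 0.05832089 0.02046715]
w4 0.7042526848340926 [0.01113847 0.01429265 0.01646954] [-0.01094518 -0.04315228  0.00504729] [0.01866033 0.05999962 0.01646954]
w2 0.15315895370203772 [0.01258971 0.01952295 0.0449547 ] [-0.01018795 -0.02253217  0.00500829] [0.02197976 0.05203799 0.0449547 ]
ring ((583.1828002929688, 89.55176544189453), 26.16472625732422) ((583.1821899414062, 89.71631622314453), (51.43202209472656, 51.80751037597656), 85.49422454833984)
```

>>> run_rows --increments "-0.0533 0.0333 0 0 0.7;-0.1067 0.0667 0 0 0.7;-0.16 0.1 0 0 0.7;-0.2133 0.1333 0.0267 0 0.7;-0.2408 0.1509 0.08 0 0.7;-0.2408 0.1509 0.12 0 0.7;-0.2408 0.1509 0.1333 0 0.7;-0.2408 0.1509 0.16 0 0.7;-0.2408 0.1509 0.1867 0 0.7;-0.2408 0.1509 0.1987 0 0.7;-0.2408 0.1509 0.2027 0 0.7;-0.2408 0.1509 0.2027 0 0.7" --grip_n 40

```text
t: 13.25
tcp_pos: [0.584, 0.0906, 0.0286]
tool_rot: [0.707, 0.708, 0.0, 0.0]
force: [0.5, -0.1, 0.4]
finger_gap: 0.7
gripper_force: 0.0
```

>>> run_rows --increments "0 0 0 0 0.5;0 0 0 0 0.5;0 0 0 0 0.5;0 0 0 0 0.5;0 0 0 0 0.5" --grip_n 40

```text
t: 13.75
tcp_pos: [0.5844, 0.0902, 0.0297]
tool_rot: [0.707, 0.707, 0.001, 0.001]
force: [-0.9, 2.6, 6.1]
finger_gap: 0.583
gripper_force: 42.2
```

To row units: -0.09 m / 0.75 = -0.12, -0.06 m / 0.75 = -0.08.

>>> run_rows --increments "0 0 -0.0133 0 0.5;0 0 -0.04 0 0.5;0 0 -0.08 0 0.5;0 0 -0.12 0 0.5;0 0 -0.12 0 0.5;0 0 -0.12 0 0.5"

```text
t: 14.35
tcp_pos: [0.5833, 0.0896, 0.1188]
tool_rot: [0.707, 0.707, 0.0, 0.0]
force: [0.3, -0.0, -2.0]
finger_gap: 0.579
gripper_force: 42.2
```

```bash
python3 - <<'E'
from h import *
look("w5",{})
s,d=pickle.load(open("pics/w5.pkl","rb")); W=cloud(s,d); im=d["pixels"].astype(int)
m=(np.hypot(W[...,0]-.582,W[...,1]-.09)<.045)&(W[...,2]>-.002)&(W[...,2]<.012)
cv2.imwrite("pics/w5.png",cv2.resize(d["pixels"][:,:,::-1],(800,600)))
E
```

```text
tcp [583.3  89.6 118.8] [7.071e-01 7.071e-01 1.000e-04 3.000e-04] t 14.35
```

View pics/w5.png

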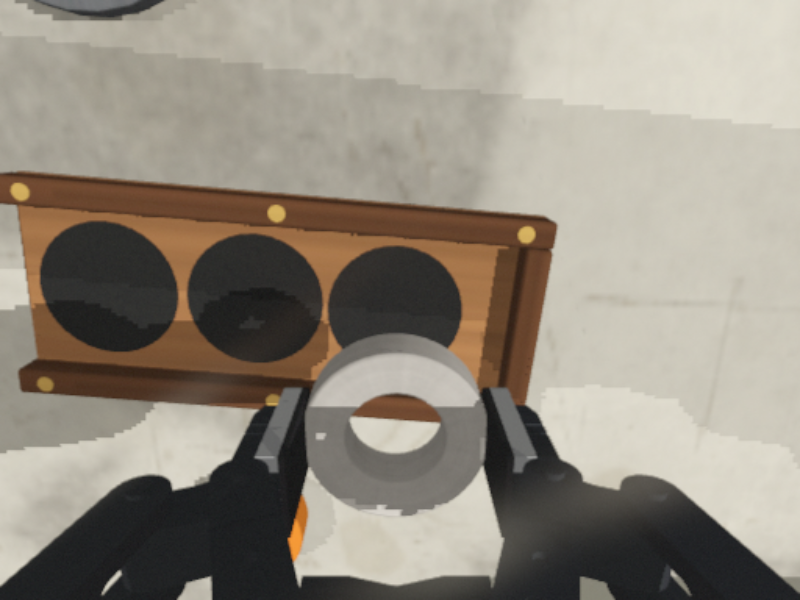

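The ring (397,425) is held level and all three seats are visible: (110,285), (255,298) and (395,300). Carrying the ring to the plate.

To row units: 0.1777 m / 0.75 = 0.2369, 0.04 m / 0.75 = 0.0533.

>>> run_rows --increments "0.0267 -0.0133 0 0 0.5;0.0667 -0.04 0 0 0.5;0.1067 -0.0667 0 0 0.5;0.1467 -0.0933 0 0 0.5;0.1867 -0.12 0 0 0.5;0.22 -0.1427 0 0 0.5;0.2369 -0.1549 0 0 0.5;0.2369 -0.1549 0 0 0.5;0.2369 -0.1549 0.0533 0 0.5;0.2369 -0.1549 0.0933 0 0.5;0.2369 -0.1549 0.1067 0 0.5;0.2369 -0.1549 0.1093 0 0.5;0.2369 -0.1549 0.1093 0 0.5"

```text
t: 15.7
tcp_pos: [0.4679, 0.2667, 0.0362]
tool_rot: [0.707, 0.707, -0.0, 0.0]
force: [-0.9, 0.1, -1.5]
finger_gap: 0.577
gripper_force: 43.2
```

>>> run_rows --increments "0 0 0.0013 0 0.5;0 0 0.0013 0 0.5;0 0 0.002 0 0.5;0 0 0.002 0 0.5"

```text
t: 16.1
tcp_pos: [0.4681, 0.2675, 0.0355]
tool_rot: [0.707, 0.707, 0.001, 0.001]
force: [0.9, -1.8, 2.7]
finger_gap: 0.578
gripper_force: 43.6
```

Run:
```python
from h import *
for t in("w5","w4"):
    s,d=pickle.load(open(f"pics/{t}.pkl","rb")); W=cloud(s,d); im=d["pixels"].astype(int)
    for c in((.583,.09),(.518,.095),(.4525,.101)):
        m=(np.hypot(W[...,0]-c[0],W[...,1]-c[1])<.036)&(W[...,2]>0)&(W[...,2]<.014)&(im.max(2)<75)&(im[...,0]-im[...,2]<15)
        p=W[m][:,:2]*1000
        if len(p)<100: continue
        # circle of known radius 31: fit to hull
        h=cv2.convexHull(p.astype(np.float32))[:,0]
        r=least_squares(lambda q:np.hypot(h[:,0]-q[0],h[:,1]-q[1])-31,[c[0]*1000,c[1]*1000],loss="soft_l1",f_scale=.5)
        print(t,c,len(p),r.x,np.abs(r.fun).max(),cv2.minEnclosingCircle(h))
```

```text
w5 (0.583, 0.09) 4144 [581.19723397  89.65066452] 3.123649769944123 ((579.8682250976562, 90.40218353271484), 32.662681579589844)
w5 (0.518, 0.095) 5461 [518.96779026  95.33646298] 5.713024387219164 ((518.1087036132812, 95.03142547607422), 35.86517333984375)
w5 (0.4525, 0.101) 5551 [452.76665915 100.88572464] 0.9546414957372171 ((452.63702392578125, 100.93017578125), 31.162322998046875)
w4 (0.518, 0.095) 2082 [519.41422215  95.14454282] 3.5741539180176787 ((521.1966552734375, 95.5196304321289), 32.78479766845703)
w4 (0.4525, 0.101) 2104 [452.80796452 101.31057135] 3.4458407717180357 ((452.2022705078125, 101.04595947265625), 30.630603790283203)
```

To row units: -0.1455 m / 0.75 = -0.194, -0.1255 m / 0.75 = -0.1673.

>>> run_rows --increments "0 0 0 0 0.72;0 0 0 0 0.72;0 0 -0.04 0 0.72;0 0 -0.1067 0 0.72;0 0 -0.1673 0 0.72;0 0 -0.194 0 0.72;0 0 -0.194 0 0.72;0 0 -0.194 0 0.72"

```text
t: 16.9
tcp_pos: [0.4669, 0.2676, 0.1804]
tool_rot: [0.707, 0.707, 0.0, 0.0]
force: [-0.5, 1.0, -0.8]
finger_gap: 0.717
gripper_force: 0.0
```

Run:
```python
from h import *
look("w6",{"ring":((.467,.267),.035,.024,.034)},True)
s,d=pickle.load(open("pics/w6.pkl","rb")); W=cloud(s,d); im=d["pixels"].astype(int)
m=(np.hypot(W[...,0]-.467,W[...,1]-.267)<.045)&(W[...,2]>.008)&(W[...,2]<.02)&(im.sum(2)>450)
p=W[m][:,:2]*1000; print("circle",len(p),cv2.fitEllipse(p.astype(np.float32)))
print(disc(W,(.467,.267),.065,.008,.018))
```

```text
tcp [466.9 267.6 180.4] [7.070e-01 7.072e-01 2.000e-04 0.000e+00] t 16.9
ring [ 466.9  266.8   52.1   28.8 2154. ]
circle 664 ((466.5832214355469, 267.1138000488281), (65.27228546142578, 65.67510986328125), 163.74591064453125)
[ 466.5  267.3  110.1   13.1 9482. ]
```

>>> run_rows --increments "-0.0667 0.0133 0 0 0.85;-0.1333 0.0267 0 0 0.85;-0.2 0.04 0 0 0.85;-0.2667 0.04 0 0 0.85;-0.3333 0.04 0 0 0.85;-0.4 0.04 0 0 0.85;-0.4667 0.04 0 0 0.85;-0.5333 0.04 0 0 0.85;-0.56 0.04 0 0 0.85;-0.56 0.04 0 0 0.85;-0.56 0.04 0 0 0.85"

```text
t: 18.05
tcp_pos: [0.4961, -0.152, 0.1786]
tool_rot: [0.708, 0.707, -0.0, -0.002]
force: [0.5, 0.6, -0.8]
finger_gap: 0.846
gripper_force: 0.0
```

Run:
```python
from h import *
look("w7",{"block":((.497,-.153),.04,.021,.03)},True)
```

```text
tcp [ 496.1 -152.   178.6] [ 7.077e-01  7.065e-01 -4.000e-04 -2.200e-03] t 18.05
block [ 490.9 -155.7   49.4   24.9 2564. ]
```

View pics/w7.png

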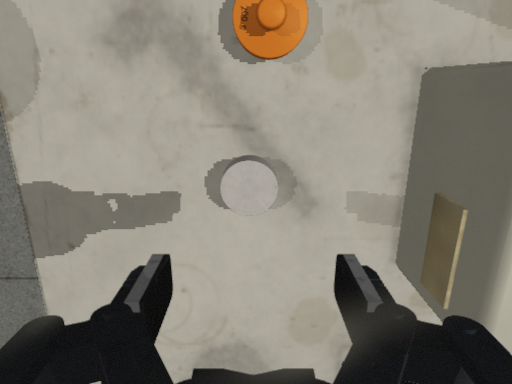

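The ring is centred within about 0.5 mm of the circle. The test block is at (249,187), clear of the comparator base (from 400 px) and the orange weight (270,20). I grasp the block.

To row units: 0.15 m / 0.75 = 0.2, -0.0048 m / 0.75 = -0.0064.

>>> run_rows --increments "-0.0037 -0.0064 0.0533 0 0.8;-0.0037 -0.0064 0.1067 0 0.8;-0.0037 -0.0064 0.1533 0 0.8;-0.0037 -0.0064 0.1867 0 0.8;-0.0037 -0.0064 0.2 0 0.8;-0.0037 -0.0064 0.2 0 0.8;-0.0037 -0.0064 0.2 0 0.8" --grip_n 60

```text
t: 18.8
tcp_pos: [0.4929, -0.1546, 0.0309]
tool_rot: [0.707, 0.708, 0.0, 0.0]
force: [-1.2, -0.4, -0.1]
finger_gap: 0.8
gripper_force: 0.0
```

>>> run_rows --increments "0 0 0 0 0.45;0 0 0 0 0.45;0 0 0 0 0.45;0 0 0 0 0.45;0 0 0 0 0.45;0 0 0 0 0.45" --grip_n 60

```text
t: 19.4
tcp_pos: [0.4926, -0.1552, 0.0322]
tool_rot: [0.707, 0.707, 0.0, 0.001]
force: [-1.7, 1.8, 6.2]
finger_gap: 0.548
gripper_force: 60.5
```

>>> run_rows --increments "0 0 -0.0133 0 0.45;0 0 -0.04 0 0.45;0 0 -0.08 0 0.45;0 0 -0.1333 0 0.45;0 0 -0.1333 0 0.45;0 0 -0.1333 0 0.45"

```text
t: 20.0
tcp_pos: [0.4927, -0.1554, 0.1315]
tool_rot: [0.707, 0.707, 0.0, 0.001]
force: [-0.9, -0.1, -4.2]
finger_gap: 0.543
gripper_force: 63.0
```

To row units: 0.2455 m / 0.75 = 0.3273, 0.09 m / 0.75 = 0.12.

>>> run_rows --increments "0.0267 0 0 0 0.45;0.0667 0 0 0 0.45;0.1133 0 0 0 0.45;0.16 0 0 0 0.45;0.2067 0.04 0 0 0.45;0.2533 0.08 0 0 0.45;0.2933 0.1067 0 0 0.45;0.32 0.12 0 0 0.45;0.3273 0.12 0 0 0.45;0.3273 0.12 0 0 0.45;0.3273 0.12 0 0 0.45;0.3273 0.12 0 0 0.45"

```text
t: 21.2
tcp_pos: [0.5814, 0.0891, 0.1297]
tool_rot: [0.708, 0.707, -0.001, -0.001]
force: [0.8, -0.4, -4.3]
finger_gap: 0.544
gripper_force: 62.9
```

Run:
```python
from h import *
look("w8",{"block":((.5825,.0902),.035,.12,.132)},True)
s,d=pickle.load(open("pics/w8.pkl","rb")); W=cloud(s,d);im=d["pixels"].astype(int)
m=(np.hypot(W[...,0]-.5825,W[...,1]-.0902)<.035)&(W[...,2]>.11)&(W[...,2]<.135)&(im.sum(2)>330)
p=W[m]; print(len(p),np.median(p[:,2])); p=p[abs(p[:,2]-np.median(p[:,2]))<.003]
print(cv2.minEnclosingCircle((p[:,:2]*1000).astype(np.float32)))
for t in("w5","w8"):
    s,d=pickle.load(open(f"pics/{t}.pkl","rb"));W=cloud(s,d);im=d["pixels"].astype(int)
    for c in((.5825,.09),):
        m=(np.hypot(W[...,0]-c[0],W[...,1]-c[1])<.036)&(W[...,2]>0)&(W[...,2]<.012)&(im.max(2)<75)
        p=W[m][:,:2]*1000
        h=cv2.convexHull(p.astype(np.float32))[:,0]; h=h[h[:,1]>93]  # far arc only
        r=least_squares(lambda q:np.hypot(h[:,0]-q[0],h[:,1]-q[1])-31,[582,90],loss="soft_l1",f_scale=.3)
        print(t,len(h),r.x,np.abs(r.fun).max())
```

```text
tcp [581.4  89.1 129.7] [ 7.076e-01  7.066e-01 -8.000e-04 -7.000e-04] t 21.2
block [ 582.5   95.9   68.8  122.4 9899. ]
9580 0.12228804021051576
((583.4483642578125, 95.8813247680664), 33.01176071166992)
w5 27 [581.72302815  89.56232491] 4.3114570355537865
w8 21 [581.56184801  89.75888049] 4.109302104733544
```

View pics/w8.png

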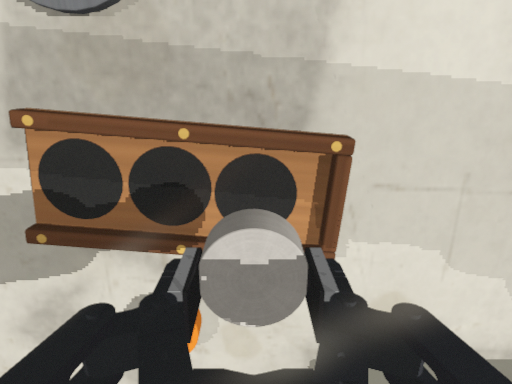

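The block (254,268) is held level above the back seat (256,190). I check where its centre lies relative to the TCP before lowering.

Run:
```python
from h import *
s,d=pickle.load(open("pics/w8.pkl","rb")); W=cloud(s,d)
f=192/np.tan(np.radians(d["fov_y"]/2))
for a in(-.012,-.006,0,.006,.012):
    m=(abs(W[...,0]-.5820-a)<.0015)&(abs(W[...,1]-.09)<.04)&(abs(W[...,2]-.1225)<.0025)
    y=W[m][:,1]*1000; e=np.sqrt(24.5**2-(a*1e3)**2); print(a,np.round([y.min(),y.max(),y.max()-e,y.min()+e],1))
```

```text
-0.012 [ 65.5 111.3  89.9  86.8]
-0.006 [ 64.2 113.   89.3  88. ]
0 [ 64.4 113.2  88.7  88.9]
0.006 [ 65.  112.2  88.5  88.8]
0.012 [ 68.  109.7  88.4  89.4]
```

The rows are not in the units I measure in: shifts go in shares of 0.75 m and turns go in shares of pi rad. I convert before sending: 0.092 m / 0.75 = 0.1227, 0.09 m / 0.75 = 0.12.

>>> run_rows --increments "0.0011 0.0007 0.0267 0 0.45;0.0011 0.0007 0.0667 0 0.45;0.0011 0.0007 0.1 0 0.45;0.0011 0.0007 0.116 0 0.45;0.0011 0.0007 0.12 0 0.45;0.0011 0.0007 0.1227 0 0.45;0.0011 0.0007 0.1227 0 0.45"

```text
t: 21.95
tcp_pos: [0.5838, 0.0908, 0.0392]
tool_rot: [0.707, 0.707, 0.001, 0.001]
force: [0.0, -0.1, -3.5]
finger_gap: 0.546
gripper_force: 63.0
```

>>> run_rows --increments "0 0 0.0013 0 0.45;0 0 0.0013 0 0.45;0 0 0.002 0 0.45;0 0 0.002 0 0.45"

```text
t: 22.35
tcp_pos: [0.5839, 0.091, 0.0382]
tool_rot: [0.707, 0.707, 0.001, 0.001]
force: [-0.2, -0.6, 5.8]
finger_gap: 0.546
gripper_force: 64.0
```

>>> run_rows --increments "0 0 0 0 0.66;0 0 0 0 0.66;0 0 0 0 0.66;0 0 -0.04 0 0.66;0 0 -0.1067 0 0.66;-0.0267 -0.04 -0.178 0 0.66;-0.0267 -0.0533 -0.178 0 0.66;-0.0267 -0.0533 -0.178 0 0.66;-0.0267 -0.0533 -0.178 0 0.66;-0.0267 -0.0533 -0.178 0 0.66"

```text
t: 23.35
tcp_pos: [0.5433, 0.0712, 0.1691]
tool_rot: [0.707, 0.707, -0.0, -0.0]
force: [-1.1, 0.3, 0.3]
finger_gap: 0.659
gripper_force: 0.0
```

Run:
```python
from h import *
look("w9",{"block":((.583,.09),.03,.0275,.036)},True)
s,d=pickle.load(open("pics/w9.pkl","rb")); W=cloud(s,d);im=d["pixels"].astype(int)
for c in((.582,.09),(.518,.095),(.4525,.101)):
    m=(np.hypot(W[...,0]-c[0],W[...,1]-c[1])<.036)&(W[...,2]>0)&(W[...,2]<.0095)&(im.max(2)<75)&(im[...,0]-im[...,2]<15)
    h=cv2.convexHull((W[m][:,:2]*1000).astype(np.float32))[:,0]
    r=least_squares(lambda q:np.hypot(h[:,0]-q[0],h[:,1]-q[1])-31,[c[0]*1e3,c[1]*1e3],loss="soft_l1",f_scale=.3); print(c,r.x,np.median(abs(r.fun)),np.abs(r.fun).max())
q=(W[...,2]>.016)&(W[...,2]<.024)&(abs(W[...,1]-.09)<.07)&(W[...,0]<.66)&(im[...,0]>im[...,2]+15)&(im.sum(2)<260)
print(cv2.minAreaRect((W[q][:,:2]*1000).astype(np.float32)))
```

```text
tcp [543.3  71.2 169.1] [ 7.071e-01  7.071e-01 -3.000e-04 -5.000e-04] t 23.35
block [ 583.    90.5   49.5   30.9 3053. ]
(0.582, 0.09) [581.62208778  89.439317  ] 0.26977286753201213 4.800588334965248
(0.518, 0.095) [518.89141988  95.04135178] 0.9880050519524755 5.85005356110905
(0.4525, 0.101) [451.96528051 101.35680532] 0.5463988974953242 1.5260908634896069
((530.2280883789062, 94.96383666992188), (97.8903579711914, 230.62835693359375), 85.2667236328125)
```

View pics/w9.png

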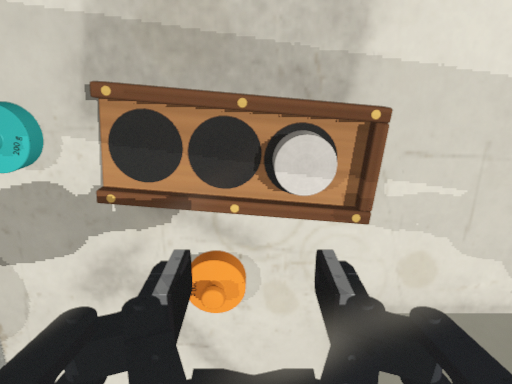

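The block (305,160) stands upright on the back seat, about 1 mm off centre. Next I fetch the big weight.

To row units: 0.3524 m / 0.75 = 0.4699, 0.115 m / 0.75 = 0.1533.

>>> run_rows --increments "0.0533 0 0 0 0.5;0.12 0 0 0 0.5;0.1867 0 0 0 0.5;0.2533 -0.0067 0 0 0.5;0.32 -0.0133 0 0 0.5;0.3867 -0.0187 0 0 0.5;0.4533 -0.0187 0 0 0.5;0.4699 -0.0187 0 0 0.5;0.4699 -0.0187 0 0 0.5;0.4699 -0.0187 0.0533 0 0.5;0.4699 -0.0187 0.1067 0 0.5;0.4699 -0.0187 0.14 0 0.45;0.4699 -0.0187 0.1533 0 0.45;0.4699 -0.0187 0.1533 0 0.45;0.4699 -0.0187 0.1533 0 0.45" --grip_n 50

```text
t: 24.9
tcp_pos: [0.5301, 0.4229, 0.0562]
tool_rot: [0.707, 0.707, 0.001, 0.0]
force: [-0.2, 0.6, 0.2]
finger_gap: 0.452
gripper_force: 0.0
```

>>> run_rows --increments "0 0 0 0 0;0 0 0 0 0;0 0 0 0 0;0 0 0 0 0;0 0 0 0 0;0 0 0 0 0" --grip_n 50

```text
t: 25.5
tcp_pos: [0.5308, 0.4239, 0.0575]
tool_rot: [0.707, 0.707, 0.002, 0.001]
force: [2.0, -2.0, 6.1]
finger_gap: 0.198
gripper_force: 49.0
```

>>> run_rows --increments "0 0 -0.0133 0 0;0 0 -0.04 0 0;0 0 -0.08 0 0;0 0 -0.12 0 0;0 0 -0.12 0 0;0 0 -0.12 0 0" --grip_n 50

```text
t: 26.1
tcp_pos: [0.528, 0.4233, 0.1447]
tool_rot: [0.707, 0.707, -0.001, -0.0]
force: [-0.3, -0.5, -5.3]
finger_gap: 0.197
gripper_force: 49.3
```

To row units: -0.33 m / 0.75 = -0.44, -0.011 m / 0.75 = -0.0147.

>>> run_rows --increments "-0.0267 0 0 0 0;-0.08 0 0 0 0;-0.1333 0 0 0 0;-0.1867 0 0 0 0;-0.24 -0.0067 0 0 0;-0.2933 -0.0147 0 0 0;-0.3467 -0.0147 0 0 0;-0.4 -0.0147 0 0 0;-0.4293 -0.0147 0 0 0;-0.44 -0.0147 0 0 0;-0.44 -0.0147 0 0 0;-0.44 -0.0147 0.04 0 0;-0.44 -0.0147 0.08 0 0;-0.44 -0.0147 0.1027 0 0;-0.44 -0.0147 0.1093 0 0;-0.44 -0.0147 0.1127 0 0;-0.44 -0.0147 0.1127 0 0"

```text
t: 27.8
tcp_pos: [0.5178, 0.0944, 0.0612]
tool_rot: [0.707, 0.708, 0.0, 0.0]
force: [0.3, 0.1, -4.9]
finger_gap: 0.198
gripper_force: 49.4
```

>>> run_rows --increments "0 0 0.0013 0 0;0 0 0.0013 0 0;0 0 0.0027 0 0;0 0 0.0027 0 0"

```text
t: 28.2
tcp_pos: [0.5194, 0.0937, 0.0605]
tool_rot: [0.707, 0.707, 0.002, 0.001]
force: [0.2, 3.0, 5.3]
finger_gap: 0.198
gripper_force: 50.4
```

To row units: -0.091 m / 0.75 = -0.1213, -0.07 m / 0.75 = -0.0933.

>>> run_rows --increments "0 0 0 0 0.45;0 0 0 0 0.45;0 0 -0.04 0 0.5;0 0 -0.0933 0 0.5;0 0 -0.1213 0 0.5;0 0 -0.1213 0 0.5;0 0 -0.1213 0 0.5;0 0 -0.1213 0 0.5"

```text
t: 29.0
tcp_pos: [0.5171, 0.0933, 0.1488]
tool_rot: [0.707, 0.707, -0.001, -0.001]
force: [0.4, 0.5, -0.3]
finger_gap: 0.504
gripper_force: 0.0
```

Add to h.py:
```python
def pixdisc(tag,c,r,z0,z1):
    s,d=pickle.load(open(f"pics/{tag}.pkl","rb")); W=cloud(s,d)
    m=(np.hypot(W[...,0]-c[0],W[...,1]-c[1])<r)&(W[...,2]>z0)&(W[...,2]<z1)
    v,u=np.nonzero(m); return np.round([u.mean(),v.mean(),len(u)],2)
def shift(a,b,box):
    A,B=[cv2.cvtColor(pickle.load(open(f"pics/{t}.pkl","rb"))[1]["pixels"],cv2.COLOR_RGB2GRAY).astype(np.float32) for t in(a,b)]
    x0,y0,x1,y1=box; return cv2.phaseCorrelate(A[y0:y1,x0:x1],B[y0:y1,x0:x1],cv2.createHanningWindow((x1-x0,y1-y0),cv2.CV_32F))
```

Run:
```python
from h import *
look("w10",{"bigK":((.518,.093),.02,.039,.056),"big":((.518,.093),.033,.0295,.034),"block":((.583,.09),.03,.0275,.036)},True)
for t in("w3","w10"): print(t,pixdisc(t,(.518,.093),.02,.039,.056),pixdisc(t,(.518,.093),.033,.0295,.034))
```

```text
tcp [517.1  93.3 148.8] [ 0.7071  0.7071 -0.0008 -0.0008] t 29.0
bigK [518.4  93.5  22.   45.9 715. ]
big [519.1  94.7  37.7  29.8  68. ]
block [ 582.7   90.5   49.5   30.9 3286. ]
w3 [253.26 201.34 716.  ] [254.37 187.94  79.  ]
w10 [256.24 202.1  715.  ] [255.07 188.91  68.  ]
```

Add to h.py:
```python
def cmp(a,b,objs,zones):
    "static homography a->b by LK on zones far from objects; then object's centroid motion in px"
    L=[pickle.load(open(f"pics/{t}.pkl","rb")) for t in(a,b)]; W=[cloud(*l) for l in L]
    G=[cv2.cvtColor(l[1]["pixels"],cv2.COLOR_RGB2GRAY) for l in L]
    M=((W[0][...,2]>.014)&(W[0][...,2]<.026)&(abs(W[0][...,1]-.095)<.06)).astype(np.uint8)*255
    for c in zones: M[np.hypot(W[0][...,0]-c[0],W[0][...,1]-c[1])<.034]=0
    M[270:]=0
    p=cv2.goodFeaturesToTrack(G[0],60,.01,4,mask=M)
    q,st,_=cv2.calcOpticalFlowPyrLK(G[0],G[1],p,None); k=st[:,0]==1
    A,inl=cv2.estimateAffinePartial2D(p[k],q[k],ransacReprojThreshold=.5)
    print("static pts",inl.sum(),"/",k.sum(),np.round(A,3).tolist())
    for n,(c,r,z0,z1) in objs.items():
        o=[]
        for w in W:
            m=(np.hypot(w[...,0]-c[0],w[...,1]-c[1])<r)&(w[...,2]>z0)&(w[...,2]<z1)
            v,u=np.nonzero(m); (x,y),R=cv2.minEnclosingCircle(np.stack([u,v],1).astype(np.float32)); o.append([u.mean(),v.mean()])
        e=np.array(o[1])-A@np.r_[o[0],1]
        dep=np.nanmedian(L[1][1]["range_z"][m]); f=192/np.tan(np.radians(L[1][1]["fov_y"]/2))
        print(n,"moved mm (world x, world -y):",np.round(e*dep/f*1000,2))
```

Run:
```python
from h import *
cmp("w3","w10",{"bigK":((.518,.0933),.018,.039,.056)},[(.453,.102),(.518,.093),(.583,.09)])
```

```text
static pts 51 / 60 [[1.003, -0.003, 1.848], [0.003, 1.003, -0.45]]
bigK moved mm (world x, world -y): [ 0.73 -0.09]
```

The big weight is back within about 0.7 mm of where it stood. Next, the small weight.

To row units: 0.3436 m / 0.75 = 0.4581, 0.098 m / 0.75 = 0.1307.

>>> run_rows --increments "0.0533 -0.0133 0 0 0.5;0.12 -0.0267 0 0 0.5;0.1867 -0.04 0 0 0.5;0.2533 -0.0533 0 0 0.5;0.32 -0.0667 0 0 0.5;0.3867 -0.08 0 0 0.5;0.44 -0.0857 0 0 0.5;0.4581 -0.0857 0 0 0.5;0.4581 -0.0857 0 0 0.5;0.4581 -0.0857 0.0533 0 0.5;0.4581 -0.0857 0.1 0 0.5;0.4581 -0.0857 0.124 0 0.45;0.4581 -0.0857 0.1307 0 0.4;0.4581 -0.0857 0.1307 0 0.4;0.4581 -0.0857 0.1307 0 0.4" --grip_n 40

```text
t: 30.55
tcp_pos: [0.4547, 0.4365, 0.0527]
tool_rot: [0.707, 0.707, 0.001, 0.0]
force: [0.3, 0.3, 0.2]
finger_gap: 0.403
gripper_force: 0.0
```

>>> run_rows --increments "0 0 0 0 0;0 0 0 0 0;0 0 0 0 0;0 0 0 0 0;0 0 0 0 0;0 0 0 0 0" --grip_n 40

```text
t: 31.15
tcp_pos: [0.4547, 0.4374, 0.0534]
tool_rot: [0.707, 0.707, 0.001, 0.001]
force: [1.3, -1.8, 6.7]
finger_gap: 0.155
gripper_force: 39.2
```

>>> run_rows --increments "0 0 -0.0133 0 0;0 0 -0.04 0 0;0 0 -0.08 0 0;0 0 -0.12 0 0;0 0 -0.12 0 0;0 0 -0.12 0 0" --grip_n 40

```text
t: 31.75
tcp_pos: [0.4533, 0.4371, 0.1422]
tool_rot: [0.707, 0.707, 0.0, -0.0]
force: [0.2, 0.1, -2.0]
finger_gap: 0.153
gripper_force: 39.2
```

To row units: -0.334 m / 0.75 = -0.4453, -0.0015 m / 0.75 = -0.002.

>>> run_rows --increments "-0.0267 0 0 0 0;-0.08 0 0 0 0;-0.1333 0 0 0 0;-0.1867 0 0 0 0;-0.24 -0.002 0 0 0;-0.2933 -0.002 0 0 0;-0.3467 -0.002 0 0 0;-0.4 -0.002 0 0 0;-0.4333 -0.002 0 0 0;-0.4453 -0.002 0 0 0;-0.4453 -0.002 0 0 0;-0.4453 -0.002 0.04 0 0;-0.4453 -0.002 0.08 0 0;-0.4453 -0.002 0.104 0 0;-0.4453 -0.002 0.1107 0 0;-0.4453 -0.002 0.1133 0 0;-0.4453 -0.002 0.1133 0 0"

```text
t: 33.45
tcp_pos: [0.452, 0.1039, 0.0571]
tool_rot: [0.707, 0.708, 0.0, -0.0]
force: [-0.4, 0.9, -1.9]
finger_gap: 0.155
gripper_force: 39.2
```

>>> run_rows --increments "0 0 0.0013 0 0;0 0 0.0013 0 0;0 0 0.0027 0 0;0 0 0.0027 0 0"

```text
t: 33.85
tcp_pos: [0.4531, 0.1032, 0.0563]
tool_rot: [0.707, 0.707, 0.001, 0.001]
force: [-0.4, 0.8, 9.2]
finger_gap: 0.152
gripper_force: 40.3
```

To row units: -0.0985 m / 0.75 = -0.1313, 0.0005 m / 0.75 = 0.0007.

>>> run_rows --increments "0 0 0 0 0.45;0 0 0 0 0.45;0 0 -0.04 0 0.5;0 0 -0.0933 0 0.5;0 0.0007 -0.1313 0 0.5;0 0.0007 -0.1313 0 0.5;0 0.0007 -0.1313 0 0.5;0 0.0007 -0.1313 0 0.5;0 0.0007 -0.1313 0 0.5"

```text
t: 34.75
tcp_pos: [0.4518, 0.103, 0.1521]
tool_rot: [0.707, 0.707, -0.001, -0.001]
force: [0.4, -1.0, 0.0]
finger_gap: 0.498
gripper_force: 0.0
```

Run:
```python
from h import *
look("w11",{},True)
Z=[(.453,.102),(.518,.093),(.583,.09)]
O={"smallK":((.4527,.103),.015,.036,.05),"bigK":((.518,.0933),.018,.039,.056)}
cmp("w1","w11",O,Z)
s,d=snap("side"); cv2.imwrite("pics/side_end.png",cv2.resize(d["pixels"][120:300,100:400],(800,480),interpolation=cv2.INTER_CUBIC)[:,:,::-1])
```

```text
tcp [451.8 103.  152.1] [ 0.7072  0.7071 -0.0011 -0.0011] t 34.75
static pts 32 / 50 [[1.012, -0.003, 3.029], [0.003, 1.012, -1.532]]
smallK moved mm (world x, world -y): [-0.44 -0.53]
bigK moved mm (world x, world -y): [ 0.74 -0.13]
```

View pics/w11.png

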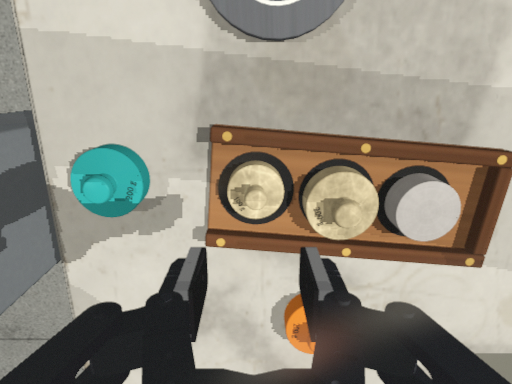

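View pics/side_end.png

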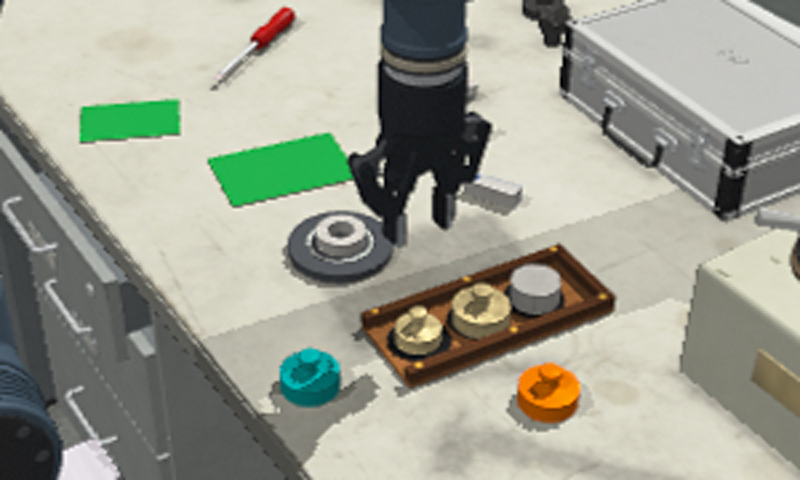

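The small weight (256,192), big weight (340,203) and block (423,208) stand on their seats. The ring stands in the white circle on the plate (side crop 340,238), and the robot is clear of everything. Handing in.

```bash
python3 -c "from station import job; print(job.sign_off())"
```

```text
the job is handed in; nothing more can be done
None
```

The job is done in the order asked and handed in after 35 s of robot time, with no verdict returned: the ring is about 0.5 mm from the circle's centre, the test block about 1 mm from the back seat's middle, and both weights are back within 1 mm of where they stood.

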